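Load a furniture leg into the end-boring jig

ROBOT

A 6-joint arm with a two-finger parallel gripper is mounted at the origin on a cart in front of the work surface, level with it; the furniture and walls round the work are solid. World frame = base frame: x ahead of the robot, y to its left, z up, the work surface at z = 0. Lengths are in m, angles in rad, forces in N, time in s.
With the tool pointing down it reaches from about 0.375 to 0.925 m from the base axis. Payload 5.7 kg.
Tool frame: the origin (TCP) lies on the centre line of the jaws, within the pads' length; the fingertips stand 19 mm ahead of it and the grasp point (between the pads) is the TCP; z points along the fingers, y is the line along which they close (so a half turn about z gives the same grasp; the last joint's range is limited). The gripper opens to 88 mm and grips with 3 to 60 N. Pads are 20 mm wide; open, the fingers measure 115 mm over their backs; the gripper's body (75 mm by 178 mm) begins 61 mm behind the grasp point.
Start: joints at [-0.115, 0.359, 1.51, -0, 1.272, -0.115], TCP at [0.6, -0, 0.242] pointing down, gripper open.
Joint ranges: [-2.97, 2.97], [-1.01, 2.36], [0.21, 2.38], [-0.96, 4.11], [0.2, 2.71], [-2.98, 2.98]. Speed limits (rad/s): [2.39, 2.39, 3.14, 3.14, 3.14, 3.14].

INTERFACE

Orientations are given as a unit quaternion [w, x, y, z].
In Python, from plant import manip, capture, calibration gives the robot as it stands. Calls block until the motion is done:
- manip.move_pose(position, orientation): joint-space move of the TCP to a pose.
- manip.move_l(position, rotation=None, max_speed=0.15): straight line of the TCP; rotation=None keeps the orientation; max_speed is the mean speed in m/s.
- manip.movej(angles): joint-space move.
- manip.move_gripper(opening, force=None): opening from 0.0 (shut) to 1.0 (fully open); force is the grip in N (None keeps the last); returns when the fingers have stopped.
- manip.hold(seconds).
- manip.ik(position, orientation): joint angles nearest the present ones, or None.
- manip.sense(): the state.
- capture(name): name is "scene" or "side" or "wrist"; returns the picture (384x512x3 uint8, red, green, blue); there is no depth.
- calibration(name): a dict with "fov_y" (degrees; the focal length in pixels is half the picture's height over the tangent of half this angle, whatever the lens; pixels are square), "cx", "cy" (the principal point, pixels), "extrinsics" (4x4, takes a point from camera to world coordinates); the wrist camera has in their place "T_tool_cam" (4x4, takes a point from camera to tool coordinates, whose origin is the TCP and whose axes are the flange's). Camera axes: x right, y up, looking along -z (the intrinsics and any distortion apply to the point x, -y, -z); pixel columns grow to the right and rows downward; lengths in m; the calibration is good to about 2 mm. A picture is of the moment at which its call begins: read the wrist's pose just before it. calibration takes no time and is no camera call.
A pose or a line that the arm cannot do raises manip.PlanningError and nothing moves.
- manip.job_done(): hands the job in; it is judged then, once.
The state is a dict: "time": time; "qpos": joint angles; "joint_velocities": joint speeds; "tau": joint torques, N m; "eef_pos": TCP position; "ee_rot": TCP orientation; "ft_force": force on the tool from outside, world axes, zero at the start; "ft_torque": the same for the moment, N m; "grip_width": opening from 0.0 (shut) to 1.0 (fully open); "grip_force": force on a finger pad.
Only numpy, scipy, OpenCV 4.12 (cv2) and the standard library are available. Lean on these libraries where they do the work, as an engineer would, in place of code of your own. Each camera call takes 0.05 s, during which the arm holds its last target. There are 200 camera calls.

TASK

The plain round leg, the one with no bolt in its top end, is next to be drilled. Push it low down with the fingertips so that it slides upright across the bench into the open corner of the drilling jig until its foot is home against the back stop and beside the side fence; it must never be lifted or tipped over. Then push the toggle clamp's handle over, towards the leg, until it is fully home and the rubber tip holds the leg against both walls, leaving the leg with the bolt, the jar, the drill case and the wrench undisturbed.

Things in the scene. Friction and masses are not known exactly. Their poses are not given: they have to be found in the camera images.
- plain_leg: The leg to move: straight round pale wooden leg standing on end, 44 mm diameter, 210 mm tall, 0.17 to 0.34 kg, on a 40 mm wide, 4 mm high black glide; its flat top has only a tiny dark punch mark. Friction on the bench 0.5 to 0.7: a push higher than about 28 mm above the bench tips it. Origin: centre of its underside; z up; the yaw means nothing.
- bolted_leg: The other leg, same wood and size, told apart by the steel bolt of 8 mm diameter that stands 36 mm out of its top end. Stands at the left behind the jig or at the far right and stays there. Origin: centre of its underside; z up.
- jig: Wooden drilling jig fixed to the bench. Origin: on the bench, on the axis of a seated leg; z up; +x points to the robot's left, into the back stop (board 80 mm wide, 224 mm tall, face at x = 22 mm). Side fence: 95 mm tall, face at y = -22 mm, from x = -12 to 22 mm. Drill bushing on an arm 30 mm wide, 221 to 243 mm above the seat. Yaw 1.28 to 1.58.
- seat (a point): Point on the bench, same as the jig's origin: where the centre of the leg's underside is when it touches back stop and side fence. The bench in front of it is bare. The leg comes in along the jig's +x through a mouth from the fence at jig y = -22 mm to the clamp's rubber tip at y = 32 to 38 mm.
- wing (a point): Centre of the top of the jig's left wing, 12 mm above the bench: plywood plate 110 x 130 mm that carries the clamp, spanning jig x = -87 to 23 mm, y = 55 to 185 mm. Behind it and the seat (jig x over 22 mm) and right of the fence (jig x over -13 mm, y under -38 mm) lies more of the same 12 mm base.
- clamp_lever (a joint): Angle of the toggle clamp's handle, rad: starts at 0 to 0.15 (leaning back 45 degrees, away from the leg, clamp open), grows as the top of the handle is pushed towards the leg, dead centre at 0.84, stop at 0.87 (nearly upright, clamp locked). Stiff pivot that stays where it is left; 2 to 5 N at the grip move it.
- clamp_grip (a point): Point near the end of the handle's black rubber grip (round bar, 20 mm diameter), 105 mm from its pivot, which is at x -39, y 145, z 55 mm in the jig's frame. It swings in an upright plane along the jig direction (0.259, -0.966): at joint 0 it is at x -58, y 217, z 129 mm, at the stop at x -37, y 136, z 160 mm.
- clamp_tip: The clamp's black rubber tip, 20 mm diameter, axis 30 mm above the bench, sprung by up to 7 mm (2.5 N/mm). The handle drives it out 18 mm along the jig direction (0.259, -0.966), fast at first, hardly at all near dead centre. Its face starts 10 to 16 mm short of a seated leg. Origin: on its axis, 67 mm behind the face.
- screw_jar: Bystander: clear jar of screws with a red lid, 65 mm diameter, 86 mm tall; stands at the left behind the jig or at the far right. Origin: centre of its underside.
- drill_case: Bystander: closed blue drill bit case, 71 x 170 x 42 mm, left of the jig. Origin: centre of its underside; its long side runs along its y.
- wrench: Bystander: combination wrench lying flat, 185 mm long, right of the work. Origin: centre of its underside; it lies along its y.
Not all that is in view belongs to the job. Leave any green or turquoise look-alike of the plain_leg alone.

How it is judged:
On the way, in this order (a step that is already met when the one before it is completed fails the run):
1. the plain leg stands upright in the jig's corner: within 8 mm of the back stop and 14 mm of the side fence (x of plain_leg in the frame of jig above -0.008 m and y of plain_leg in the frame of jig between -0.008 and 0.014 m and angle between plain_leg's own z axis and vertical below 0.06 rad), for 0.2 s.
2. the clamp handle is pushed home and its tip presses on the plain leg (value of joint clamp_lever above 0.78 rad and contact force between clamp_tip and plain_leg above 3 N), for 0.2 s.
At the end, for the whole second after the job is handed in: The plain leg stands upright (within 0.04 rad) and still, within 5 mm of its seat against the back stop and the side fence, with the clamp handle home (over 0.78 rad) and the rubber tip pressing on it with over 3 N; the bolted leg stands where it stood (20 mm) (all of step 2 and horizontal distance between plain_leg and seat below 0.005 m and height (world z) of plain_leg below 0.004 m and angle between plain_leg's own z axis and vertical below 0.04 rad and linear speed of plain_leg below 0.01 m/s and angle between bolted_leg's own z axis and vertical below 0.06 rad and distance of bolted_leg from where it was at the start of the episode below 0.02 m); the robot touches nothing.
It fails at once if the plain leg tips (over 0.25 rad) (angle between plain_leg's own z axis and vertical above 0.25 rad).
It fails at once if the plain leg is lifted (over 10 mm) (height (world z) of plain_leg above 0.01 m).
It fails at once if the bolted leg is pushed (over 20 mm) or tipped (distance of bolted_leg from where it was at the start of the episode above 0.02 m or angle between bolted_leg's own z axis and vertical above 0.2 rad).
It fails at once if the jar, the drill case or the wrench is moved (over 20 mm) (distance of any of screw_jar, drill_case, wrench from where it was at the start of the episode above 0.02 m).
It also fails if it takes over 72 s, if anything falls off the work surface, if the arm or the gripper's body presses on something with over 40 N, if the wrist force passes 120 N, or if a joint passes its speed limit or range.

## Working session

There is one attempt and no reset: what is moved stays moved. The work goes in short steps, each a Python script; the robot and the scene stay as the last script left them, time stands still between calls to the robot, and variables do not carry over. Pictures are saved under pics/ and viewed, at most 13 in all, crops included, and the job is handed in when it is done.

```bash
mkdir -p pics; ls
python3 - <<'E'
from plant import manip,capture,calibration
import cv2
for n in ("scene","side","wrist"):
    im=capture(n); cv2.imwrite(f"pics/{n}0.png",im[:,:,::-1]); print(n,calibration(n))
a=cv2.imread("pics/scene0.png");b=cv2.imread("pics/side0.png")
cv2.imwrite("pics/sceneL.png",cv2.resize(a,(800,600),interpolation=cv2.INTER_CUBIC))
cv2.imwrite("pics/sideL.png",cv2.resize(b,(800,600),interpolation=cv2.INTER_CUBIC))
s=manip.sense();print(s)
E
```

```text
pics
scene {'fov_y': 51.80425940968203, 'cx': 262.62039052478076, 'cy': 202.53288831398376, 'extrinsics': array([[ 0.84757809,  0.27570863, -0.4534271 ,  0.05704027],
       [-0.53051961,  0.46061911, -0.7116031 , -0.85352184],
       [ 0.01266207,  0.84369117,  0.5366795 ,  0.73213231],
       [ 0.        ,  0.        ,  0.        ,  1.        ]])}
side {'fov_y': 54.87489964032276, 'cx': 257.6455274029057, 'cy': 190.4857661575702, 'extrinsics': array([[ 0.85023315,  0.30957958, -0.42575119,  0.04645035],
       [-0.52602394,  0.53048004, -0.66474788, -0.84163131],
       [ 0.02006014,  0.789146  ,  0.61387798,  0.8634311 ],
       [ 0.        ,  0.        ,  0.        ,  1.        ]])}
wrist {'fov_y': 66.0252026436273, 'cx': 253.32444154114845, 'cy': 196.6048925441897, 'T_tool_cam': array([[-2.71702213e-06,  9.67868734e-01,  2.51455989e-01,
         6.80098721e-02],
       [ 9.99999911e-01,  1.08712245e-04, -4.07634598e-04,
        -7.03140704e-04],
       [-4.21873127e-04,  2.51455965e-01, -9.67868648e-01,
        -1.42419289e-01],
       [ 0.00000000e+00,  0.00000000e+00,  0.00000000e+00,
         1.00000000e+00]])}
{'time': 0.15, 'qpos': array([-1.15085636e-01,  3.59325023e-01,  1.51116248e+00, -3.89483355e-09,
        1.27248792e+00, -1.15106216e-01]), 'joint_velocities': array([ 0.00067111, -0.00235664, -0.00241256,  0.00103909,  0.00016848,
       -0.00038031]), 'tau': array([ 6.01716038e-04, -5.15759647e+01, -2.71007627e+01,  6.74942834e-02,
        3.05557286e-02, -7.96465724e-05]), 'eef_pos': array([5.99509257e-01, 5.76783448e-05, 2.41019452e-01]), 'ee_rot': array([-5.41789148e-04,  7.07099335e-01,  7.07113889e-01, -4.29503682e-04]), 'ft_force': array([-0.36654578,  0.60085158, -0.13082423]), 'ft_torque': array([0.04106283, 0.00102192, 0.01913164]), 'grip_force': 0.0, 'grip_width': 1.0028678150488042}
```

View pics/sceneL.png

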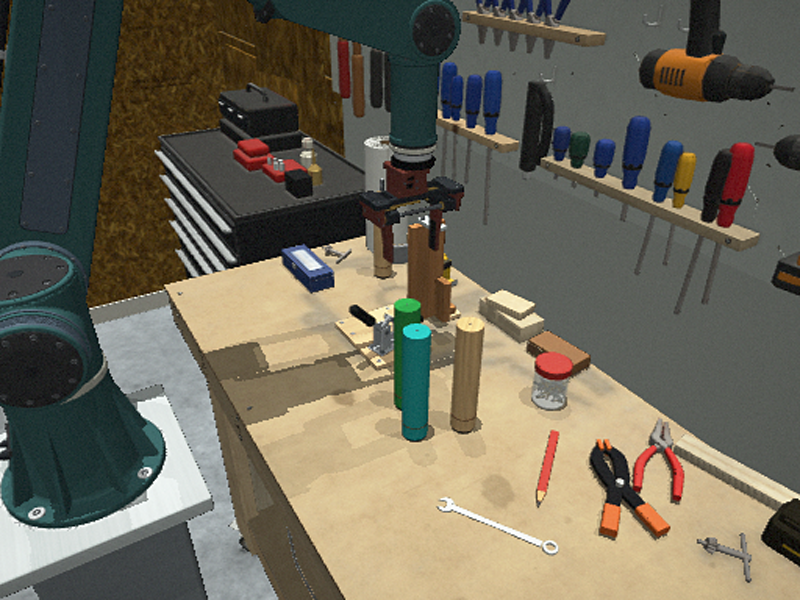

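View pics/sideL.png

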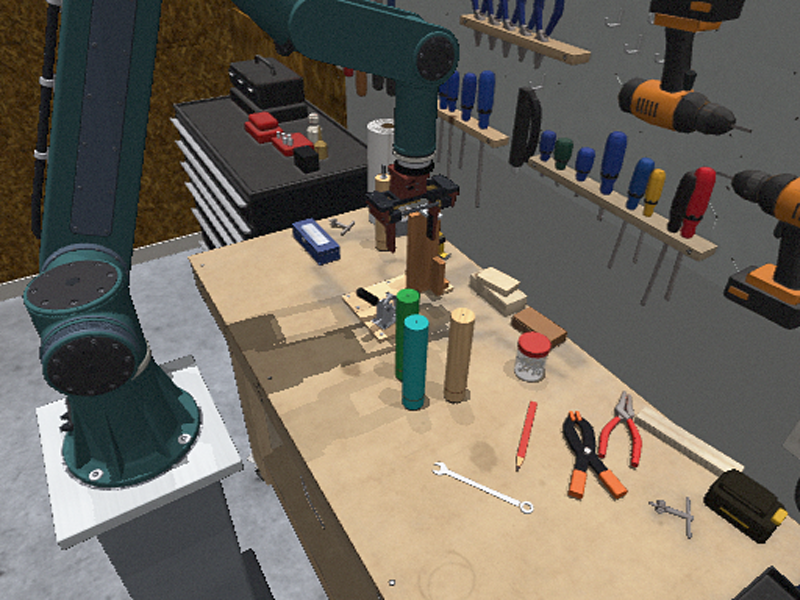

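Scene shows the plain leg, pale wood at scene (467,375). The look-alikes are turquoise (415,380) and green (407,355). The bolted leg stands behind the jig at about (383,265). Next I turn pixels into positions.

```bash
cat > h.py <<'E'
import numpy as np,cv2
from plant import manip,capture,calibration
from scipy.spatial.transform import Rotation as R
def ray(n,u,v,T=None,s=1.5625):
    c=calibration(n); f=192/np.tan(np.radians(c["fov_y"]/2))
    T=c["extrinsics"] if T is None else T
    d=T[:3,:3]@np.array([(u/s-c["cx"])/f,-(v/s-c["cy"])/f,-1]); return T[:3,3],d
def atz(n,u,v,z,T=None,s=1.5625):
    o,d=ray(n,u,v,T,s); return (o+d*(z-o[2])/d[2]).round(4)
def proj(n,p,T=None,s=1.5625):
    c=calibration(n); f=192/np.tan(np.radians(c["fov_y"]/2)); T=c["extrinsics"] if T is None else T
    q=T[:3,:3].T@(np.array(p)-T[:3,3]); return ((c["cx"]-f*q[0]/q[2])*s,(c["cy"]+f*q[1]/q[2])*s)
def toolT():
    s=manip.sense(); w,x,y,z=s["ee_rot"]; T=np.eye(4); T[:3,:3]=R.from_quat([x,y,z,w]).as_matrix(); T[:3,3]=s["eef_pos"]
    return T@calibration("wrist")["T_tool_cam"]
def snap(n,f):
    T=toolT() if n=="wrist" else None
    im=capture(n)[:,:,::-1]; cv2.imwrite(f"pics/{f}.png",im); 
    if T is not None: np.save(f"pics/{f}.npy",T)
    return im,T
E
python3 - <<'E'
from h import *
for lab,z,a,b in [("plain top",.21,(470,324),(462,315)),("turq top",.21,(417,331),(416,322)),("green top",.21,(407,305),(407,296)),
 ("jar lid",.086,(553,365),(533,344)),("case top",.042,(307,266),(316,239)),("wrench",.003,(497,526),(483,488)),("backstop topL",.224,(411,225),(411,212))]:
    print(lab,atz("scene",*a,z),atz("side",*b,z))
E
```

```text
plain top [ 0.5659 -0.2271  0.21  ] [ 0.5645 -0.2302  0.21  ]
turq top [ 0.485  -0.2013  0.21  ] [ 0.4834 -0.2049  0.21  ]
green top [ 0.5119 -0.1291  0.21  ] [ 0.5093 -0.134   0.21  ]
jar lid [ 0.7327 -0.2582  0.086 ] [ 0.7316 -0.2598  0.086 ]
case top [0.5478 0.3772 0.042 ] [0.5511 0.3785 0.042 ]
wrench [ 0.4822 -0.4264  0.003 ] [ 0.4832 -0.43    0.003 ]
backstop topL [0.6681 0.1081 0.224 ] [0.6697 0.1056 0.224 ]
```

Run:
```python
import cv2
a=cv2.imread("pics/scene0.png");b=cv2.imread("pics/side0.png");w=cv2.imread("pics/wrist0.png")
cv2.imwrite("pics/w0L.png",cv2.resize(w,(800,600),interpolation=cv2.INTER_CUBIC))
```

```text
(no output)
```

View pics/w0L.png

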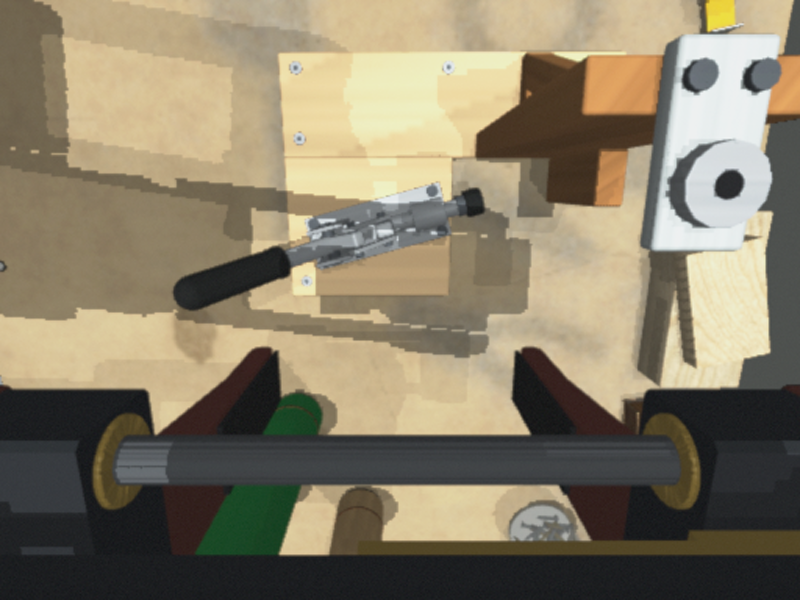

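The wrist view shows the wing (corners at about (294,295), (447,295), (285,157), (452,157)), the tip at (470,202), the grip end at (190,293) and the jig boards. I fit the jig pose from the wing corners.

Run:
```python
from h import *
from scipy.optimize import least_squares
T=toolT(); np.save("pics/w0.npy",T)
px=[(294,296),(448,295),(284,157),(452,157)]
J=np.array([(-.087,.185),(-.087,.055),(.023,.185),(.023,.055)])
W=np.array([atz("wrist",*p,.012,T)[:2] for p in px]); print(W)
def f(v):
    c,s=np.cos(v[2]),np.sin(v[2]); return (J@np.array([[c,s],[-s,c]])+v[:2]-W).ravel()
r=least_squares(f,[.65,.15,1.5]); print(r.x,(r.fun*1000).round(1))
x,y,t=r.x; np.save("jig.npy",r.x)
c,s=np.cos(t),np.sin(t)
def w(a,b,z): return (x+c*a-s*b,y+s*a+c*b,z)
for n,p in dict(stopTopL=(.022,.040,.224),stopTopR=(.022,-.04,.224),stopbotL=(.022,.022,0),fenceTop=(-.012,-.022,.095),fenceBot=(-.012,-.022,0),seat=(0,0,0),bush=(0,0,.243),grip0=(-.058,.217,.129),tip0=(-.0+.0085,-.0+.0,.03)).items():
    print(n,np.round(w(*p),4),*[np.round(proj(k,w(*p),T if k=="wrist" else None)).astype(int) for k in("wrist","scene","side")])
print("leg foot check")
for p in [(.565,-.229),(.484,-.203),(.511,-.131)]:
    print([np.round(proj(k,(*p,z))).astype(int) for z in (0,.21) for k in ("scene","side")], np.round(proj("wrist",(*p,.0),T)))
```

```text
[[ 0.5145 -0.0189]
 [ 0.6417 -0.018 ]
 [ 0.5129  0.0905]
 [ 0.6417  0.0905]]
[0.69753466 0.06863871 1.5759141 ] [-1.5 -0.4  1.3 -0.6 -0.5  0.2  0.7  0.9]
stopTopL [0.6574 0.0904 0.224 ] [578 115] [411 229] [410 216]
stopTopR [0.7374 0.0908 0.224 ] [827 114] [444 221] [440 207]
stopbotL [0.6754 0.0905 0.    ] [493 158] [417 322] [414 294]
fenceTop [0.7196 0.0568 0.095 ] [594 206] [444 286] [439 264]
fenceBot [0.7196 0.0568 0.    ] [545 202] [442 324] [436 296]
seat [0.6975 0.0686 0.    ] [519 187] [431 324] [426 296]
bush [0.6975 0.0686 0.243 ] [732 185] [435 220] [431 209]
grip0 [0.4808 0.0095 0.129 ] [187 294] [352 313] [358 295]
tip0 [0.6975 0.0771 0.03  ] [530 175] [429 310] [425 285]
leg foot check
[array([462, 426]), array([453, 395]), array([470, 325]), array([462, 315])] [361. 505.]
[array([415, 434]), array([412, 403]), array([417, 332]), array([416, 321])] [275. 482.]
[array([406, 405]), array([404, 375]), array([407, 306]), array([407, 295])] [300. 413.]
```

Run:
```python
import cv2,numpy as np
a=cv2.imread("pics/scene0.png")[180:300,210:330];b=cv2.imread("pics/side0.png")[160:280,210:330]
k=3.3
A=[cv2.resize(i,(400,400),interpolation=cv2.INTER_CUBIC) for i in(a,b)]
cv2.imwrite("pics/crop1.png",np.hstack(A))
```

```text
(no output)
```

View pics/crop1.png

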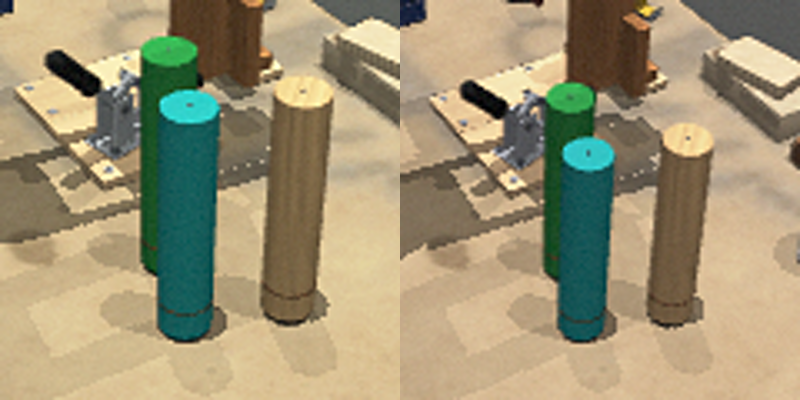

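The crop confirms the plain leg by its pale wood and a punch mark with no bolt; the jig fit also reproduces the bushing and fence pixels. Next I check the kinematics of a tilted push pose (tool pointing at +y, fingers low) and the forearm's clearance over the look-alikes.

```bash
cat >> h.py <<'E'
def ori(tilt,yaw=0):  # tool tilted forward (towards +y) by tilt from vertical, heading rotated by yaw about z
    t=np.radians(tilt); x=[0,np.cos(t),np.sin(t)]; z=[0,np.sin(t),-np.cos(t)]; y=[1,0,0]
    M=R.from_euler("z",yaw).as_matrix()@np.array([x,y,z]).T
    q=R.from_matrix(M).as_quat(); return np.array([q[3],*q[:3]]),M
E
python3 - <<'E'
from h import *
from scipy.optimize import least_squares
o,_=ori(0); D=[]
for r in (.45,.55,.6,.7,.8):
  for z in (.1,.25,.35):
    q=manip.ik([r,0,z],o)
    if q is not None: D.append((r,z,*q))
D=np.array(D); 
def f(p):
    L1,L2,k,h,off,a=p; q2,q3=D[:,3],D[:,4]
    rad=np.sqrt(D[:,0]**2-off**2)
    return np.r_[a+L1*np.sin(q2)+L2*np.sin(q2+q3)+k*np.cos(q2+q3)-rad, h+L1*np.cos(q2)+L2*np.cos(q2+q3)-k*np.sin(q2+q3)-D[:,1]]
s=least_squares(f,[.5,.45,0,0,.069,0]); print("L1,L2,k,h-d,off,a",s.x.round(4),abs(s.fun).max())
print(D[:3].round(3))
for tilt in (35,45,55,60):
  o,M=ori(tilt)
  for P in [(.565,-.26),(.6975,-.06),(.6975,.045)]:
    tip=np.array([*P,.0115]); tcp=tip-.019*M[:,2]
    q=manip.ik(tcp,o); print(tilt,P,None if q is None else np.round(q,2))
E
```

```text
L1,L2,k,h-d,off,a [ 0.6111  0.4336  0.1122 -0.0958  0.0689  0.    ] 7.327471962526033e-15
[[ 0.45   0.1   -0.154  0.345  1.983 -0.     0.814 -0.154]
 [ 0.45   0.25  -0.154  0.131  1.806 -0.     1.205 -0.154]
 [ 0.45   0.35  -0.154  0.046  1.648 -0.     1.448 -0.154]]
35 (0.565, -0.26) [-0.8   0.84  1.37  0.42  1.41 -0.97]
35 (0.6975, -0.06) [-0.47  0.85  1.34  0.56  1.3  -0.72]
35 (0.6975, 0.045) [-0.34  0.82  1.43  0.62  1.2  -0.66]
45 (0.565, -0.26) [-0.84  0.93  1.28  0.49  1.57 -1.01]
45 (0.6975, -0.06) [-0.53  0.93  1.29  0.66  1.43 -0.8 ]
45 (0.6975, 0.045) [-0.41  0.89  1.39  0.74  1.32 -0.77]
55 (0.565, -0.26) [-0.88  1.03  1.19  0.56  1.73 -1.03]
55 (0.6975, -0.06) [-0.58  1.02  1.23  0.76  1.56 -0.86]
55 (0.6975, 0.045) [-0.46  0.97  1.35  0.83  1.44 -0.85]
60 (0.565, -0.26) [-0.89  1.08  1.15  0.59  1.8  -1.03]
60 (0.6975, -0.06) [-0.6   1.06  1.2   0.8   1.63 -0.88]
60 (0.6975, 0.045) [-0.48  1.02  1.33  0.88  1.5  -0.89]
```

Run:
```python
from h import *
o,_=ori(0)
manip.move_l([.6,0,.42],max_speed=.3)
manip.move_pose([.58,-.36,.42],o); manip.hold(.3)
im,T=snap("wrist","w1"); cv2.imwrite("pics/w1L.png",cv2.resize(im,(800,600),interpolation=cv2.INTER_CUBIC))
print(manip.sense()["time"],manip.sense()["eef_pos"])
x,y,t=np.load("jig.npy")
for n,p in dict(leg0=(.565,-.229,0),legT=(.565,-.229,.21),tur0=(.484,-.203,0),turT=(.484,-.203,.21),jarT=(.732,-.259,.086),seat=(x,y,0),bush=(x,y,.243)).items(): print(n,np.round(proj("wrist",p,T)))
```

```text
2.5917 [ 0.58033069 -0.35928031  0.4202341 ]
leg0 [383. 131.]
legT [375.  96.]
tur0 [311. 107.]
turT [257.  55.]
jarT [551. 154.]
seat [ 516. -190.]
bush [ 645. -596.]
```

View pics/w1L.png

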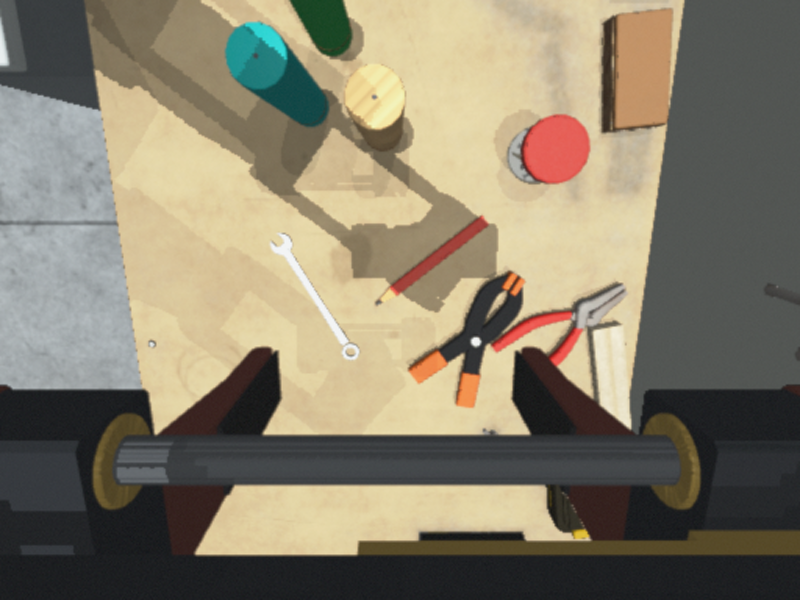

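The wrist view shows the plain leg's top at (375,97) with its punch mark, turquoise top (256,55), jar lid (556,149), pencil from (378,303) to (485,220) and wrench from (280,240) to (350,352). I simulate clearances for the planned path.

```bash
cat > plan.py <<'E'
from h import *
T=np.load("pics/w1.npy")
leg=atz("wrist",375,97,.21,T)[:2]; tur=atz("wrist",256,55,.21,T)[:2]; jar=atz("wrist",556,149,.086,T)[:2]
seat=np.load("jig.npy")[:2]; gr=np.array([.510,-.131])
TILT=55; ZT=.0115
def tcp(c,th,gap,back=0.):   # leg centre c, heading th (deg, +y towards +x), finger gap
    o,M=ori(TILT,-np.radians(th)); h=np.array([np.sin(np.radians(th)),np.cos(np.radians(th))])
    d=np.sqrt(.022**2-(gap/2)**2)+.010*np.cos(np.radians(TILT))+back  # tip centre behind leg axis
    return np.array([*(np.array(c)-d*h),ZT])-.019*M[:,2],o,M
def clear(c,th,gap,back=0.):
    p,o,M=tcp(c,th,gap,back)
    g=np.array([(x,y,-z) for x in np.linspace(-.0375,.0375,7) for y in np.linspace(-.089,.089,25) for z in np.linspace(.061,.25,25)])
    g=g@M.T+p
    out={}
    for n,q,r,H in(("leg",c,.022,.21),("tur",tur,.022,.21),("gr",gr,.022,.21),("jar",jar,.0325,.09)):
        k=g[g[:,2]<H+.005]; out[n]=round(1000*(np.hypot(*(k[:,:2]-q).T).min()-r),0) if len(k) else 999
    return out,round(g[:,2].min(),3)
E
python3 - <<'E'
from plan import *
print("leg",leg,"tur",tur,"jar",jar,"seat",seat)
for p in [(378,303),(485,220),(280,240),(350,352)]: print(atz("wrist",*p,.004,T))
wp=[(leg,8,.060),(leg,8,0),(leg+[.02,.03],11,0),(leg+[.04,.07],12.7,0),(leg+[.045,.10],12.7,0),(leg+[.05,.14],12.7,0),(leg+[.06,.17],12.7,0),(leg+[.08,.19],10,0),(seat+[-.003,-.09],3,0),(seat+[-.003,0],0,0)]
for c,th,b in wp:
    print(np.round(c,3),th,*clear(c,th,.032,b), manip.ik(*tcp(c,th,.032,b)[:2]) is not None)
E
```

```text
leg [ 0.565  -0.2295] tur [ 0.4831 -0.2028] jar [ 0.7368 -0.2547] seat [0.69753466 0.06863871]
[ 0.5579 -0.4309  0.004 ]
[ 0.6863 -0.3288  0.004 ]
[ 0.4405 -0.3528  0.004 ]
[ 0.5215 -0.4957  0.004 ]
[ 0.565 -0.23 ] 8 {'leg': np.float64(103.0), 'tur': np.float64(118.0), 'gr': np.float64(193.0), 'jar': np.float64(117.0)} 0.027 True
[ 0.565 -0.23 ] 8 {'leg': np.float64(43.0), 'tur': np.float64(58.0), 'gr': np.float64(133.0), 'jar': np.float64(73.0)} 0.027 True
[ 0.585 -0.2  ] 11 {'leg': np.float64(43.0), 'tur': np.float64(21.0), 'gr': np.float64(96.0), 'jar': np.float64(48.0)} 0.027 True
[ 0.605 -0.16 ] 12.7 {'leg': np.float64(43.0), 'tur': np.float64(-1.0), 'gr': np.float64(50.0), 'jar': np.float64(28.0)} 0.027 True
[ 0.61 -0.13] 12.7 {'leg': np.float64(43.0), 'tur': np.float64(-3.0), 'gr': np.float64(20.0), 'jar': np.float64(30.0)} 0.027 True
[ 0.615 -0.09 ] 12.7 {'leg': np.float64(43.0), 'tur': np.float64(-7.0), 'gr': np.float64(-18.0), 'jar': np.float64(34.0)} 0.027 True
[ 0.625 -0.06 ] 12.7 {'leg': np.float64(43.0), 'tur': np.float64(-4.0), 'gr': np.float64(-14.0), 'jar': np.float64(30.0)} 0.027 True
[ 0.645 -0.04 ] 10 {'leg': np.float64(43.0), 'tur': np.float64(20.0), 'gr': np.float64(6.0), 'jar': np.float64(6.0)} 0.027 True
[ 0.695 -0.021] 3 {'leg': np.float64(43.0), 'tur': np.float64(91.0), 'gr': np.float64(68.0), 'jar': np.float64(-6.0)} 0.027 True
[0.695 0.069] 0 {'leg': np.float64(43.0), 'tur': np.float64(101.0), 'gr': np.float64(74.0), 'jar': np.float64(86.0)} 0.027 True
```

Run:
```python
from plan import *
for y in np.arange(-.19,.021,.03):
    b=sorted(((min(clear((x,y),th,.032)[0].values()),round(x,3),th) for x in np.arange(.59,.70,.01) for th in (-15,-8,0,8,15)),reverse=True)
    print(round(y,2),[(float(a),float(x),t) for a,x,t in b[:7]])
```

```text
-0.19 [(25.0, 0.59, 0), (22.0, 0.6, 8), (20.0, 0.62, 15), (18.0, 0.59, 8), (17.0, 0.61, 8), (15.0, 0.6, 0), (15.0, 0.59, -8)]
-0.16 [(14.0, 0.6, 0), (11.0, 0.59, -8), (10.0, 0.62, 15), (9.0, 0.61, 8), (7.0, 0.62, 8), (6.0, 0.63, 15), (6.0, 0.59, 0)]
-0.13 [(12.0, 0.63, 15), (12.0, 0.62, 8), (6.0, 0.6, 0), (6.0, 0.59, -8), (5.0, 0.61, 8), (5.0, 0.61, 0), (4.0, 0.64, 15)]
-0.1 [(7.0, 0.64, 15), (6.0, 0.63, 8), (6.0, 0.6, 0), (5.0, 0.61, 0), (2.0, 0.65, 15), (2.0, 0.62, 8), (2.0, 0.59, -8)]
-0.07 [(8.0, 0.65, 15), (0.0, 0.66, 15), (0.0, 0.64, 8), (-1.0, 0.64, 15), (-1.0, 0.63, 8), (-5.0, 0.62, 0), (-6.0, 0.59, -8)]
-0.04 [(8.0, 0.66, 15), (4.0, 0.64, 8), (3.0, 0.61, -15), (1.0, 0.65, 15), (1.0, 0.62, -15), (-1.0, 0.67, 15), (-1.0, 0.6, -15)]
-0.01 [(27.0, 0.63, -15), (27.0, 0.62, -15), (24.0, 0.64, -15), (22.0, 0.65, -15), (20.0, 0.63, -8), (19.0, 0.66, -15), (19.0, 0.64, -8)]
0.02 [(43.0, 0.68, -8), (43.0, 0.68, -15), (43.0, 0.67, -8), (43.0, 0.67, -15), (43.0, 0.66, -8), (43.0, 0.66, -15), (43.0, 0.65, -8)]
```

Run:
```python
import plan
from plan import *
for tl in (30,35,40,45):
  plan.TILT=tl; print(tl)
  for y in np.arange(-.20,.021,.03):
    b=sorted(((min(clear((x,y),th,.032)[0].values()),round(x,3),th) for x in np.arange(.575,.70,.01) for th in (-10,0,6,12,18)),reverse=True)
    print(round(y,2),[(float(a),float(x),t) for a,x,t in b[:6]])
```

```text
30
-0.2 [(9.0, 0.625, 18), (9.0, 0.615, 18), (9.0, 0.615, 12), (9.0, 0.605, 6), (9.0, 0.605, 0), (9.0, 0.595, 0)]
-0.17 [(9.0, 0.625, 18), (9.0, 0.615, 12), (9.0, 0.605, 0), (8.0, 0.615, 6), (7.0, 0.605, 6), (6.0, 0.625, 12)]
-0.14 [(9.0, 0.635, 18), (9.0, 0.615, 6), (9.0, 0.605, 0), (8.0, 0.625, 12), (7.0, 0.595, -10), (4.0, 0.605, 6)]
-0.11 [(9.0, 0.675, -10), (9.0, 0.665, -10), (9.0, 0.655, -10), (9.0, 0.645, 18), (9.0, 0.645, -10), (9.0, 0.635, -10)]
-0.08 [(9.0, 0.695, 18), (9.0, 0.695, 12), (9.0, 0.695, 6), (9.0, 0.695, 0), (9.0, 0.695, -10), (9.0, 0.685, 12)]
-0.05 [(9.0, 0.695, 18), (9.0, 0.695, 12), (9.0, 0.695, 6), (9.0, 0.695, 0), (9.0, 0.695, -10), (9.0, 0.685, 18)]
-0.02 [(9.0, 0.695, 18), (9.0, 0.695, 12), (9.0, 0.695, 6), (9.0, 0.695, 0), (9.0, 0.695, -10), (9.0, 0.685, 18)]
0.01 [(9.0, 0.695, 18), (9.0, 0.695, 12), (9.0, 0.695, 6), (9.0, 0.695, 0), (9.0, 0.695, -10), (9.0, 0.685, 18)]
35
-0.2 [(16.0, 0.605, 6), (16.0, 0.595, 0), (16.0, 0.585, 0), (16.0, 0.585, -10), (16.0, 0.575, -10), (14.0, 0.625, 18)]
-0.17 [(11.0, 0.625, 18), (11.0, 0.615, 12), (10.0, 0.605, 0), (
[... 1987 characters left out ...]
0.625, 12), (12.0, 0.615, 6), (11.0, 0.635, 18), (10.0, 0.605, 0), (5.0, 0.625, 18), (5.0, 0.615, 12)]
-0.11 [(11.0, 0.645, 18), (10.0, 0.605, 0), (7.0, 0.635, 12), (5.0, 0.625, 6), (5.0, 0.585, -10), (2.0, 0.615, 6)]
-0.08 [(10.0, 0.655, 18), (5.0, 0.645, 12), (5.0, 0.615, -10), (4.0, 0.625, -10), (2.0, 0.645, 18), (2.0, 0.635, -10)]
-0.05 [(30.0, 0.645, -10), (28.0, 0.655, -10), (26.0, 0.665, -10), (26.0, 0.635, -10), (25.0, 0.675, -10), (23.0, 0.685, -10)]
-0.02 [(30.0, 0.695, 12), (30.0, 0.695, 6), (30.0, 0.695, 0), (30.0, 0.695, -10), (30.0, 0.685, 12), (30.0, 0.685, 6)]
0.01 [(30.0, 0.695, 12), (30.0, 0.695, 6), (30.0, 0.695, 0), (30.0, 0.695, -10), (30.0, 0.685, 12), (30.0, 0.685, 6)]
```

```bash
cat >> plan.py <<'E'
TILT=40
G=.032
WP=[(leg,10,.07),(leg,10,.006),((.587,-.212),12,0),((.612,-.188),16,0),((.627,-.165),18,0),((.645,-.110),18,0),((.655,-.080),15,0),((.680,-.035),5,0),((seat[0]-.002,-.015),0,0)]
E
python3 - <<'E'
from plan import *
for a,b in zip(WP[:-1],WP[1:]):
    m={}
    for k in np.linspace(0,1,6):
        v=[np.array(i)*(1-k)+np.array(j)*k for i,j in zip(a,b)]
        for n,d in clear(v[0],v[1],G,v[2])[0].items(): m[n]=min(m.get(n,999),float(d))
    print(np.round(b[0],3),b[1],m,manip.ik(*tcp(b[0],b[1],G,b[2])[:2]) is not None)
E
```

```text
[ 0.565 -0.23 ] 10 {'leg': 29.0, 'tur': 42.0, 'gr': 117.0, 'jar': 75.0} True
[ 0.587 -0.212] 12 {'leg': 23.0, 'tur': 14.0, 'gr': 87.0, 'jar': 47.0} True
[ 0.612 -0.188] 16 {'leg': 23.0, 'tur': 5.0, 'gr': 54.0, 'jar': 23.0} True
[ 0.627 -0.165] 18 {'leg': 23.0, 'tur': 9.0, 'gr': 31.0, 'jar': 11.0} True
[ 0.645 -0.11 ] 18 {'leg': 23.0, 'tur': 14.0, 'gr': 11.0, 'jar': 11.0} True
[ 0.655 -0.08 ] 15 {'leg': 23.0, 'tur': 14.0, 'gr': 11.0, 'jar': 4.0} True
[ 0.68  -0.035] 5 {'leg': 23.0, 'tur': 23.0, 'gr': 16.0, 'jar': 3.0} True
[ 0.696 -0.015] 0 {'leg': 23.0, 'tur': 71.0, 'gr': 50.0, 'jar': 43.0} True
```

```bash
cat > dp.py <<'E'
from plan import *
ys=np.r_[leg[1],np.arange(-.22,-.0149,.01)]; xs=np.arange(.565,.7,.004); ths=np.arange(-12,25,3)
C=np.array([[[min(clear((x,y),t,G)[0].values()) for t in ths] for x in xs] for y in ys])
X,TH=[a.ravel() for a in np.meshgrid(xs,ths,indexing="ij")]
best=np.where(X<.5655,C[0].ravel(),-99.); back=[]
for i in range(1,len(ys)):
    mo=np.degrees(np.arctan2(X[None]-X[:,None],ys[i]-ys[i-1])); avg=(TH[None]+TH[:,None])/2
    ok=(abs(mo-avg)<38)&(abs(TH[None]-TH[:,None])<=3)
    sc=np.where(ok,np.minimum(best[:,None],C[i].ravel()[None])-1e-3*abs(mo-avg)/38*5,-99)
    back.append(sc.argmax(0)); best=sc.max(0)
j=np.where((abs(X-seat[0]+.002)<.004)&(TH==0),best,-999).argmax(); print(best[j])
path=[j]
for b in back[::-1]: path.append(b[path[-1]])
path=path[::-1]
for y,k,i in zip(ys,path,range(99)): print(round(y,3),round(X[k],3),TH[k],C[i].ravel()[k])
np.save("path.npy",np.c_[X[path],ys,TH[path]])
E
python3 dp.py
```

```text
8.975160964125958
-0.23 0.565 18 23.0
-0.22 0.577 15 16.0
-0.21 0.589 12 12.0
-0.2 0.597 9 12.0
-0.19 0.605 6 15.0
-0.18 0.613 9 12.0
-0.17 0.617 12 13.0
-0.16 0.621 15 11.0
-0.15 0.629 18 11.0
-0.14 0.633 18 12.0
-0.13 0.637 18 10.0
-0.12 0.641 18 10.0
-0.11 0.645 18 11.0
-0.1 0.649 18 10.0
-0.09 0.649 18 9.0
-0.08 0.653 18 9.0
-0.07 0.653 15 11.0
-0.06 0.665 12 11.0
-0.05 0.669 9 22.0
-0.04 0.677 6 23.0
-0.03 0.685 3 23.0
-0.02 0.693 0 23.0
```

Run:
```python
from plan import *
p,o,M=tcp(leg,12,G,.06)
manip.move_gripper(G/.088)
manip.move_pose(p+[0,0,.32],o)
manip.move_l(p+[0,0,.02],max_speed=.2)
manip.move_l(p,max_speed=.03)
s=manip.sense(); print(s["time"],s["eef_pos"]-p,s["ft_force"].round(1),s["grip_width"]*88)
p2,o2,_=tcp(leg,12,G,.008); manip.move_l(p2,max_speed=.05)
a,_=snap("wrist","w2");b,_=snap("side","s2");c,_=snap("scene","c2")
b=b[170:310,200:340];
cv2.imwrite("pics/v2.png",np.hstack([cv2.resize(a,(480,360)),cv2.resize(b,(320,360),interpolation=cv2.INTER_CUBIC)]))
```

```text
6.6083 [ 3.69331706e-05 -4.83724697e-07 -1.69359104e-05] [ 0.5 -1.  -0.1] 32.14206982737477
```

View pics/v2.png

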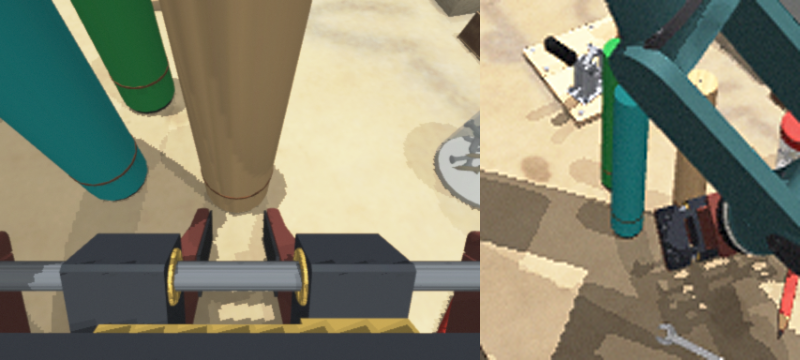

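The wrist view shows the leg centred between the fingertips (foot at (238,205), finger mid-line 238). I push along the planned path, checking force at each waypoint.

Run:
```python
from plan import *
W=[(leg,12),((.589,-.21),12),((.605,-.19),8),((.621,-.16),15),((.649,-.10),18),((.653,-.075),17),((.665,-.06),12),((.693,-.02),0)]
for c,t in W:
    p,o,_=tcp(c,t,G); manip.move_l(p,o,max_speed=.04)
    s=manip.sense(); f=s["ft_force"]; print(c,round(s["time"],1),f.round(1),np.round(s["eef_pos"]-p,4))
    if np.linalg.norm(f)>15: break
a,_=snap("wrist","w3");b,_=snap("side","s3")
b=b[110:270,200:340]
cv2.imwrite("pics/v3.png",np.hstack([cv2.resize(a,(480,360)),cv2.resize(b,(315,360),interpolation=cv2.INTER_CUBIC)]))
```

```text
[ 0.565  -0.2295] 8.3 [ 0.3  0.3 -0.2] [-0.      0.0005  0.    ]
(0.589, -0.21) 9.2 [-0.6  0.5 -0.5] [0.0001 0.0002 0.    ]
(0.605, -0.19) 10.1 [ 1.8 -0.5  0.5] [0.0002 0.0003 0.    ]
(0.621, -0.16) 11.0 [-0.6  0.2  1.1] [-0.0001  0.0003  0.0001]
(0.649, -0.1) 12.8 [-0.1 -0.4  0.4] [-0.     -0.0001  0.    ]
(0.653, -0.075) 13.6 [ 0.4 -0.6  0.2] [-0.0001  0.0005  0.0001]
(0.665, -0.06) 14.3 [ 0.9 -0.9  0.5] [ 0.0005  0.0002 -0.    ]
(0.693, -0.02) 15.7 [-0.1 -1.1  0.9] [-0.0001 -0.0001  0.    ]
```

View pics/v3.png

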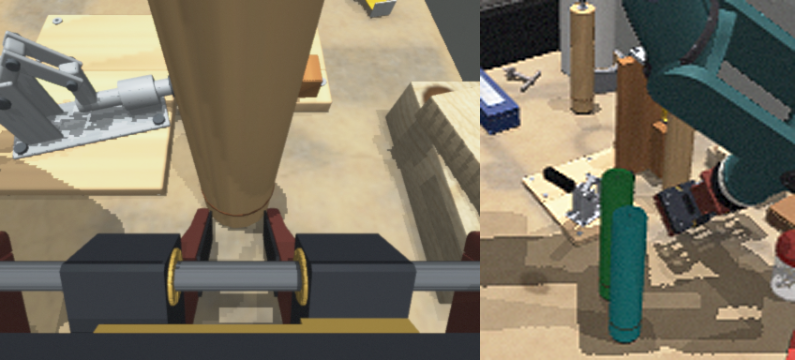

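The leg stands upright in the cradle, both look-alikes and the jar are untouched, and the mouth is straight ahead. I narrow the fingers and push home until contact force appears.

Run:
```python
from plan import *
g=.024; dx=-.002
p,o,_=tcp((seat[0]+dx,-.022),0,G); manip.move_gripper(g/.088)
f0=manip.sense()["ft_force"]
for y in [-.015,.01,.03,.045,.055,.06,.064,.066,.068,.070,.072,.074]:
    p,o,_=tcp((seat[0]+dx,y),0,g); manip.move_l(p,o,max_speed=.03); manip.hold(.1)
    s=manip.sense(); f=s["ft_force"]-f0; print(y,round(s["time"],1),f.round(1),np.round(s["eef_pos"]-p,4))
    if np.hypot(*f[:2])>5: break
a,_=snap("wrist","w4");b,_=snap("scene","s4")
b=b[130:270,200:340]
cv2.imwrite("pics/v4.png",np.hstack([cv2.resize(a,(480,360)),cv2.resize(b,(320,360),interpolation=cv2.INTER_CUBIC)]))
```

```text
-0.015 16.6 [-0.4 -1.3  1.7] [ 0.      0.0002 -0.    ]
0.01 17.6 [0.9 0.2 0.4] [-0.0001  0.0001  0.    ]
0.03 18.6 [0.3 0.7 2. ] [-0.0001  0.0002  0.    ]
0.045 19.3 [0.1 0.3 1.1] [-0.0001  0.0003  0.    ]
0.055 19.9 [0.6 0.1 0.9] [-0.0001  0.0003  0.    ]
0.06 20.3 [0.5 0.1 1.3] [-0.      0.0001  0.    ]
0.064 20.7 [ 0.3 -1.   0.9] [-0.      0.0001 -0.    ]
0.066 21.1 [-0.1 -0.7  0.9] [-0.      0.0001  0.    ]
0.068 21.4 [ 0.6 -0.6  2. ] [-0.      0.0001  0.    ]
0.07 21.8 [ 0.  -0.2  1.5] [-0.0001  0.0002  0.    ]
0.072 22.1 [-0.7 -4.2  1. ] [ 0.0003 -0.0011 -0.0001]
0.074 22.4 [-1.7 -8.5  2.9] [ 0.0006 -0.0024 -0.0002]
```

View pics/v4.png

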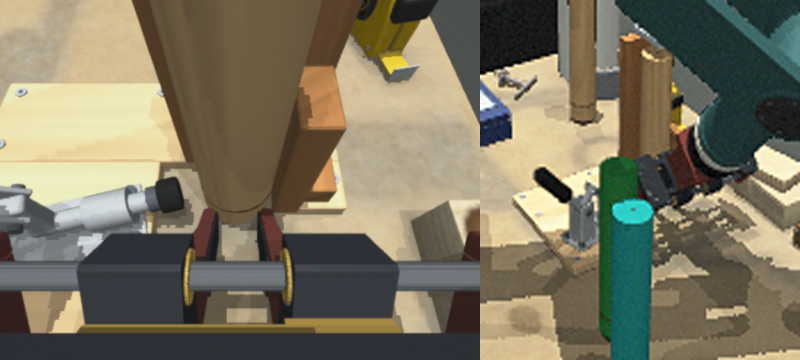

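The leg is seated: contact force rose at the back stop, and it stands upright beside the fence. I retreat straight back and up, then go to the clamp handle.

```bash
cat > clamp.py <<'E'
from h import *
x,y,t=np.load("jig.npy"); c,s=np.cos(t),np.sin(t); Rj=np.array([[c,-s],[s,c]])
piv=np.array([x,y])+Rj@[-.039,.145]; d=Rj@[.259,-.966]; d/=np.linalg.norm(d)
o,M=ori(0,np.arctan2(d[1],d[0]))
def at(a,z=.141): return np.array([*(piv+(a-.0135)*d),z])  # finger front face at a past the pivot
E
python3 - <<'E'
from clamp import *
e=manip.sense()["eef_pos"]
manip.move_l(e-[0,.01,0],max_speed=.03); manip.move_l(e-[0,.095,0],max_speed=.1)
manip.move_l(e+[0,-.095,.40],max_speed=.25)
manip.move_gripper(0)
print(manip.sense()["time"],"piv",piv,"d",d, M[:,1], at(-.13))
manip.move_pose(at(-.14,.40),o); manip.hold(.2)
a,T=snap("wrist","w5"); b,_=snap("scene","s5"); b=b[130:270,200:340]
cv2.imwrite("pics/v5.png",np.hstack([cv2.resize(a,(480,360)),cv2.resize(b,(320,360),interpolation=cv2.INTER_CUBIC)]))
s=manip.sense();print(s["time"],s["qpos"].round(2))
E
```

```text
26.4083 piv [0.55273615 0.02889715] d [0.96454756 0.26390908] [0.96454756 0.26390908 0.        ] [ 0.41432358 -0.00897381  0.141     ]
27.85 [-0.2  -0.05  1.63  0.    1.57 -0.47]
```

View pics/v5.png

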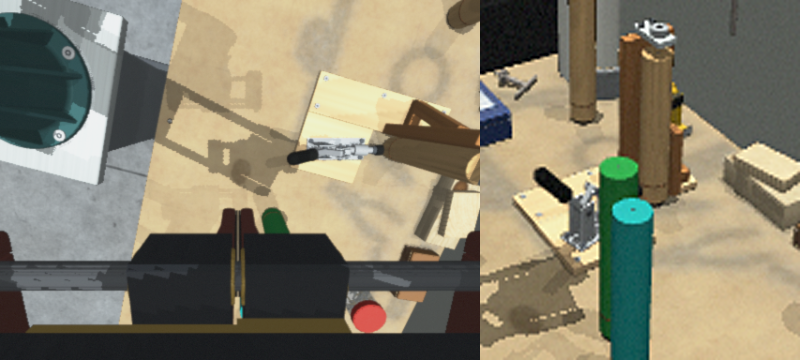

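The leg stands seated and upright with the handle still open at (300,157). Now I push the handle over.

Run:
```python
from clamp import *
manip.move_l(at(-.125),max_speed=.2); manip.hold(.3)
f0=manip.sense()["ft_force"]; 
for a in [-.10,-.09,-.08,-.07,-.06,-.05,-.04,-.03,-.02,-.015,-.01,-.007,-.004,-.001,.002,.005,.008]:
    manip.move_l(at(a),max_speed=.05); manip.hold(.1)
    s=manip.sense(); f=s["ft_force"]-f0; fd=f[:2]@d
    print(a,round(s["time"],1),f.round(1),round(fd,1),round(1000*np.dot(at(a)[:2]-s["eef_pos"][:2],d),1))
    if fd<-25: break
```

```text
-0.1 30.4 [ 0.6  0.6 -0.7] 0.8 0.4
-0.09 30.8 [ 0.5  0.4 -0.2] 0.5 0.1
-0.08 31.2 [ 1.5  0.5 -0.1] 1.6 0.1
-0.07 31.7 [ 0.9  0.3 -0.6] 0.9 -0.4
-0.06 32.1 [ 1.4  1.7 -0.4] 1.8 -0.3
-0.05 32.6 [ 1.1  0.2 -0.9] 1.1 -0.4
-0.04 33.0 [ 1.2  0.5 -0.8] 1.3 -0.5
-0.03 33.5 [ 0.7  0.  -1.2] 0.7 -0.6
-0.02 34.0 [ 0.3  0.5 -0.9] 0.5 -0.5
-0.015 34.3 [ 0.4  0.  -0.3] 0.4 -0.4
-0.01 34.6 [ 0.6  0.8 -0.3] 0.8 -0.4
-0.007 35.0 [0.5 0.6 0.7] 0.7 -0.2
-0.004 35.4 [ 0.6  0.  -0.5] 0.6 -0.2
-0.001 35.7 [-0.   0.3 -1. ] 0.1 -0.2
0.002 36.0 [-4.5 -0.9  3.3] -4.5 1.1
0.005 36.4 [-11.5  -5.1   8. ] -12.5 3.8
0.008 36.8 [-17.   -8.6  16.5] -18.7 6.5
```

Run:
```python
from clamp import *
a,_=snap("wrist","w6"); b,_=snap("scene","s6"); b=b[150:270,200:320]
cv2.imwrite("pics/v6.png",np.hstack([cv2.resize(a,(400,300)),cv2.resize(b,(400,400),interpolation=cv2.INTER_CUBIC)[:300]]))
```

```text
(no output)
```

View pics/v6.png

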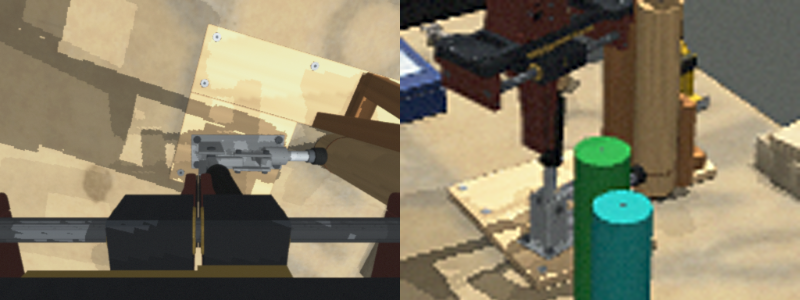

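The handle is upright and the tip is against the leg, with a stiff force rise that indicates the stop. I withdraw and check.

Run:
```python
from clamp import *
manip.move_l(at(-.06),max_speed=.08); manip.move_l(at(-.12,.40),max_speed=.2); manip.hold(.3)
a,T=snap("wrist","w7"); b,_=snap("scene","s7")
g=[proj("wrist",(*( [x,y]+Rj@p[:2]),p[2]),T,1.) for p in [np.array([-.037,.136,.160])]]
gs=[proj("scene",(*( [x,y]+Rj@p[:2]),p[2]),None,1.) for p in [np.array([-.037,.136,.160])]]
print(g,gs,manip.sense()["time"],manip.sense()["ft_force"].round(1))
A=a[70:220,240:440]; B=b[140:260,210:310]
cv2.imwrite("pics/v7.png",np.hstack([cv2.resize(A,(480,360),interpolation=cv2.INTER_CUBIC),cv2.resize(B,(300,360),interpolation=cv2.INTER_CUBIC)]))
print((g[0][0]-240)*2.4,(g[0][1]-70)*2.4,480+(gs[0][0]-210)*3,(gs[0][1]-140)*3)
```

```text
[(np.float64(363.0605494432955), np.float64(174.0927037146411))] [(np.float64(246.09340322137254), np.float64(180.8708152898536))] 39.7333 [ 0.5 -0.5 -0.7]
295.34531866390915 249.8224889151386 588.2802096641176 122.61244586956079
```

View pics/v7.png

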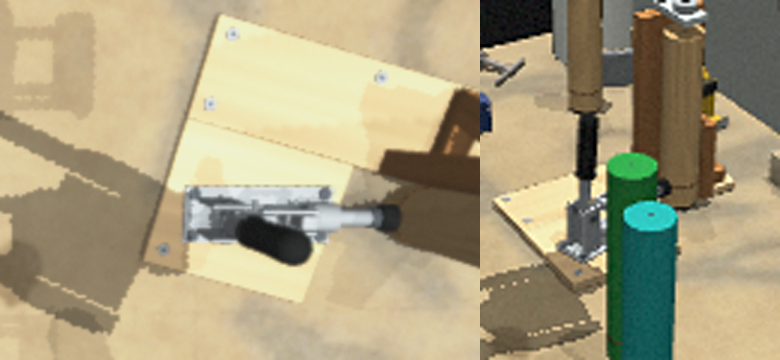

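The grip end sits at about (292,246), against (295,250) predicted for the stop. The rubber tip bears on the leg, which stands upright in the corner, so I hand in.

```bash
python3 -c "
from plant import manip
print(manip.job_done(), manip.sense()['time'])"
```

```text
the job is handed in; nothing more can be done
the job is handed in; nothing more can be done
```

I handed the job in at about 40 s: the plain leg was slid upright into the jig corner and the clamp handle pushed onto its stop, with no sign of a bystander being touched; the hand-in call gave no verdict, and the tip force was judged only from pictures.

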